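Load and start the yoghurt maker

TASK

Get the yoghurt maker going: take its cover off, seat every one of the little lidded pots standing on the over-sink board upright in the maker's dished seats, one pot to a seat, and put the cover back fully down over them. Only then push the start plunger at the front of the maker all the way in and let it spring back. Leave the mug, the garlic and the teaspoon where they are.

Things in the scene. Friction and masses are not known exactly. Their poses are not given: they have to be found in the camera images.
- maker: yoghurt maker, white, fixed: foot plate 270 x 174 mm, 15 mm thick, from 183 mm in front of the origin (its -x) to 87 mm behind; on it a plinth 146 x 146 mm, top 29 mm up, centred on the origin, with four grey dished seats, rims 42 mm up; in front a plunger housing 56 x 80 mm, 53 mm high. Origin on the worktop under the middle of the plinth, x to its back, y to its left, z up
- cover_seat (a point): point on the top of the maker's foot plate (15 mm up) under the middle of the plinth: the cover's origin is here when the cover is fully on. Axes as the maker's
- cover: grey hood, about 0.3 kg, 164 x 164 mm outside, 156 x 156 mm inside (5 mm free all round the plinth), 92 mm high, open below; on top along its y axis a white bar handle 70 mm long, 18 mm wide (along x), 26 mm high. Origin at the middle of the open lower edge, z up. It starts on the maker, square with it, and fits in any quarter turn
- cover_handle (a point): middle of the cover's bar handle, 107 mm above the cover's lower edge; axes as the cover's
- plunger (a joint): travel of the start plunger in m: 0 out, 0.014 fully in; it moves straight down against a spring (2 N at first, 5.5 N fully in) and springs back
- plunger_top (a point): middle of the top face of the start plunger, a grey round button 34 mm across, 73 mm above the worktop when out; 142 mm in front of the maker's middle
- board: pale wooden board, fixed, 220 mm (x) by 550 mm (y) and 18 mm thick, lying on the worktop across the sink; origin at the middle of its underside. The pots start on it
- pot1: lidded yoghurt pot, white, 68 mm across, 66 mm high, 0.16 kg: outside of the bottom part of a ball of 34 mm radius, ending in a flat foot 34 mm across; shoulder sloping up to 43 mm; on top a round grip knob 24 mm across, from 43 to 66 mm above the foot. Origin at the middle of the foot, z up. Starts upright on the board; may be absent. All pots are alike
- pot2: lidded yoghurt pot, white, 68 mm across, 66 mm high, 0.16 kg: outside of the bottom part of a ball of 34 mm radius, ending in a flat foot 34 mm across; shoulder sloping up to 43 mm; on top a round grip knob 24 mm across, from 43 to 66 mm above the foot. Origin at the middle of the foot, z up. Starts upright on the board; may be absent. All pots are alike
- pot3: lidded yoghurt pot, white, 68 mm across, 66 mm high, 0.16 kg: outside of the bottom part of a ball of 34 mm radius, ending in a flat foot 34 mm across; shoulder sloping up to 43 mm; on top a round grip knob 24 mm across, from 43 to 66 mm above the foot. Origin at the middle of the foot, z up. Starts upright on the board; may be absent. All pots are alike
- pot4: lidded yoghurt pot, white, 68 mm across, 66 mm high, 0.16 kg: outside of the bottom part of a ball of 34 mm radius, ending in a flat foot 34 mm across; shoulder sloping up to 43 mm; on top a round grip knob 24 mm across, from 43 to 66 mm above the foot. Origin at the middle of the foot, z up. Starts upright on the board; may be absent. All pots are alike
- seat1 (a point): middle of the flat floor of one of the maker's four dished seats, 30 mm above the worktop. The seat is 12 mm deep: sides sloping at 50 degrees, floor about 38 mm across, rim about 60 mm; a pot let go within some 5 mm of the middle slides home, its foot then flat on the floor. Seats are 78 mm apart in a 2 by 2 square; axes as the maker's
- seat2 (a point): middle of the flat floor of one of the maker's four dished seats, 30 mm above the worktop. The seat is 12 mm deep: sides sloping at 50 degrees, floor about 38 mm across, rim about 60 mm; a pot let go within some 5 mm of the middle slides home, its foot then flat on the floor. Seats are 78 mm apart in a 2 by 2 square; axes as the maker's
- seat3 (a point): middle of the flat floor of one of the maker's four dished seats, 30 mm above the worktop. The seat is 12 mm deep: sides sloping at 50 degrees, floor about 38 mm across, rim about 60 mm; a pot let go within some 5 mm of the middle slides home, its foot then flat on the floor. Seats are 78 mm apart in a 2 by 2 square; axes as the maker's
- seat4 (a point): middle of the flat floor of one of the maker's four dished seats, 30 mm above the worktop. The seat is 12 mm deep: sides sloping at 50 degrees, floor about 38 mm across, rim about 60 mm; a pot let go within some 5 mm of the middle slides home, its foot then flat on the floor. Seats are 78 mm apart in a 2 by 2 square; axes as the maker's
- white_dish: upturned white dish, fixed, 137 mm across, 63 mm high, on the worktop behind the maker; origin at its underside. In no way needed
- tea_jug: glass jug, fixed, 93 x 146 mm, 200 mm high, on the worktop behind the maker; origin at its underside. In no way needed
- charger_cradle: black charger, fixed, 56 x 70 mm, 30 mm high, on the worktop at the right front; origin at its underside. The worktop is free between it, the maker and the right edge at about y = -0.42, room enough to stand the cover right of the maker
- mug: mug with a handle, 78 mm across without it, 90 mm high, standing on the board; origin at the middle of its underside. Leave it
- garlic: head of garlic, 60 mm across and 58 mm high, on the board; origin at its underside. Leave it
- teaspoon: teaspoon, 133 mm long and 13 mm high, lying on the worktop; origin at its underside. Leave it

How it is judged:
By the outcome, as a careful person would: the job done as asked, in the order asked, and still so for the second after the job is handed in, with the robot touching nothing.
Of pot1, pot2, pot3, pot4 only 3 to 4 are there at a start; the rules pass over those that are not, and their reading is None.
At some moment in a run one of pot1, pot2, pot3, pot4 may be knocked a few centimetres aside while the robot is not near it.
It also fails if it takes over 200 s, if anything falls off the work surface, if the arm or the gripper's body presses on something with over 40 N, if the wrist force passes 120 N, or if a joint passes its speed limit or range.

ROBOT

A 6-joint arm with a two-finger parallel gripper is mounted at the origin on a cart in front of the work surface, level with it; the furniture and walls round the work are solid. World frame = base frame: x ahead of the robot, y to its left, z up, the work surface at z = 0. Lengths are in mm, angles in rad, forces in N, time in s.
With the tool pointing down it reaches from about 400 to 925 mm from the base axis. Payload 12.5 kg.
Tool frame: the origin (TCP) lies midway between the tips of the shut fingers; the grasp point (between the pads) lies 19 mm behind it; z points along the fingers, y is the line along which they close (so a half turn about z gives the same grasp; the last joint's range is limited). The gripper opens to 95 mm and grips with 3 to 60 N. Pads are 20 mm wide; open, the fingers measure 119 mm over their backs; the gripper's body (75 mm by 180 mm) begins 59 mm behind the grasp point.
Start: joints at [1.109, 0.491, 1.559, -0, 1.092, -0.106], TCP at [217.697, 585.879, 214.661] pointing down, gripper open.
Joint ranges: [-3.1, 3.1], [-0.84, 2.19], [0.05, 2.79], [-1.13, 4.28], [0.06, 2.93], [-2.69, 2.69]. Speed limits (rad/s): [2.22, 2.22, 2.79, 3.14, 3.14, 3.14].

INTERFACE

Orientations are given as [roll, pitch, yaw] about the fixed x, y, z axes, in that order (R = Rz(yaw) Ry(pitch) Rx(roll)).
In Python, from cell import env gives the robot as it stands.
- The arm moves only by the tool arm_command, never from a script. Its argument "targets" is a list of rows, each a list of 5 numbers: the shift along the tool's x, y, z in mm, then the turn about the tool's z in degrees, then the opening, from 0 (shut) to 1 (fully open). In form: [[tx, ty, tz, roll, fingers], ...]. A call has 1 to 5 rows; each row is the pose to reach, as a shift and turn from the pose commanded when the call began, along the tool's axes at that moment; what a row does not reach only later rows make up. A row lasts 1/10 s, in which the tool goes at most 50 mm and 8.59 degrees, less where a joint would pass 70% of its speed; a pose out of reach is approached as far as the arm can. A call with a gripper value outside its range is refused whole. The fingers move at their own pace and stop on an object; the grip force is fixed at half the most. Time passes only in rows, so rows that repeat a pose let the fingers close. It gives the time, the measured TCP pose, the force, the opening and the grip force at its end, in the units of the state.
- env.state(): the state, without advancing time (a new reading comes with each control period).
- env.read_camera(name): name is "scene" or "top"; returns a dict with "frame" (400x640x3 uint8, red, green, blue), "vertical_fov" (degrees; the focal length in pixels is half the picture's height over the tangent of half this angle, whatever the lens; pixels are square), "cx", "cy" (the principal point, pixels), "k1" (the pictures are not rectified: a ray, as slopes to the right and down, at radius r is drawn at 1 + k1 r^2 times it, then the intrinsics apply), "world_from_camera" (4x4, takes a point from camera to world coordinates). Camera axes: x right, y down, z forward; pixel columns grow to the right and rows downward; lengths in mm; the calibration is good to about 2 mm. A picture is of the moment at which its call begins. There is no depth.
- env.job_done(): hands the job in; it is judged then, once.
The state is a dict: "t": time; "joints": joint angles; "qvel": joint speeds; "tau": joint torques, N m; "eef_pos": TCP position; "tcp_rot": TCP orientation; "ft_force": force on the tool from outside, world axes, zero at the start; "moment": the same for the moment, N m; "opening": opening from 0.0 (shut) to 1.0 (fully open); "grip_force": force on a finger pad.
Only numpy, scipy, OpenCV 4.12 (cv2) and the standard library are available. Lean on these libraries where they do the work, as an engineer would, in place of code of your own. Each camera call takes 0.05 s, during which the arm holds its last target. There are 200 camera calls.

## Working session

There is one attempt and no reset: what is moved stays moved. The work goes in short steps, Python scripts to look and compute and a tool call to move; the robot and the scene stay as the last step left them, time stands still between calls to the robot, and variables do not carry over. Pictures are saved under pics/ and viewed, at most 14 in all, crops included, and the job is handed in when it is done.

Besides the shell and the picture viewer there is one more tool, called after "Request:" as name(argument=value, ...), one argument or row to a line, values as JSON. arm_command: Moves the arm, as the interface text tells. Its arguments: {"type":"object","properties":{"targets":{"type":"array","items":{"type":"array","items":{"type":"number"}}}},"required":["targets"]}

```bash
mkdir -p pics; ls; cat > h.py <<'E'
import numpy as np, cv2
from cell import env
def cam(n):
    c=env.read_camera(n); return c
def K(c):
    f=200/np.tan(np.radians(c["vertical_fov"])/2)
    return np.array([[f,0,c["cx"]],[0,f,c["cy"]],[0,0,1.]]),np.array([c["k1"],0,0,0.])
def ray(c,u,v):
    k,d=K(c); p=cv2.undistortPoints(np.array([[[u,v]]],float),k,d)[0,0]
    T=np.array(c["world_from_camera"]); return T[:3,3],T[:3,:3]@np.array([p[0],p[1],1])
def onz(c,u,v,z):
    o,r=ray(c,u,v); return o+r*(z-o[2])/r[2]
def proj(c,P):
    k,d=K(c); W=np.linalg.inv(np.array(c["world_from_camera"]))
    return cv2.projectPoints(np.atleast_2d(np.array(P,float)),cv2.Rodrigues(W[:3,:3])[0],W[:3,3],k,d)[0][:,0]
def save(c,n,crop=None,s=1):
    f=c["frame"][:,:,::-1]
    if crop: f=f[crop[1]:crop[3],crop[0]:crop[2]]
    cv2.imwrite("pics/"+n,cv2.resize(f,None,fx=s,fy=s,interpolation=cv2.INTER_CUBIC))
E
python3 - <<'E'
from h import *
import pickle
for n in("scene","top"):
    c=cam(n);save(c,n+"0.png",s=1.25);pickle.dump(c,open(n+"0.pkl","wb"));print(n,c["vertical_fov"],c["cx"],c["cy"],c["k1"],np.round(c["world_from_camera"],3))
print(env.state())
E
```

```text
pics
scene 52.1413755946085 324.0849449655974 199.9499735965021 -0.0070704178585435104 [[ 5.01000e-01 -5.71000e-01  6.50000e-01 -2.07482e+02]
 [-8.65000e-01 -3.10000e-01  3.95000e-01 -3.94145e+02]
 [-2.40000e-02 -7.60000e-01 -6.50000e-01  9.08852e+02]
 [ 0.00000e+00  0.00000e+00  0.00000e+00  1.00000e+00]]
top 46.39741082460334 325.7338977124227 197.5519059204426 -0.13004882388850367 [[ 3.00000e-02 -9.77000e-01  2.10000e-01  3.40641e+02]
 [-1.00000e+00 -3.00000e-02  6.00000e-03  6.76340e+01]
 [ 0.00000e+00 -2.10000e-01 -9.78000e-01  1.38277e+03]
 [ 0.00000e+00  0.00000e+00  0.00000e+00  1.00000e+00]]
{'t': 0.1, 'joints': array([ 1.10938998e+00,  4.91471756e-01,  1.55939573e+00,  5.12864816e-06,
        1.09169388e+00, -1.05601366e-01]), 'qvel': array([-0.00167624, -0.0020234 , -0.00063925,  0.00016913,  0.00144243,
       -0.00103256]), 'tau': array([ 1.83835524e-03, -6.13622403e+01, -2.58602196e+01,  6.92824298e-02,
        4.70383535e-02, -7.11186613e-05]), 'eef_pos': array([217.59679887, 585.66658231, 214.13479812]), 'tcp_rot': array([-3.14062983e+00, -1.06629955e-04,  2.78578526e+00]), 'ft_force': array([-0.36020928,  0.63909655, -0.49569372]), 'moment': array([0.03115853, 0.02759478, 0.0366709 ]), 'grip_force': 0.0, 'opening': 1.0013973785227477}
```

View pics/scene0.png

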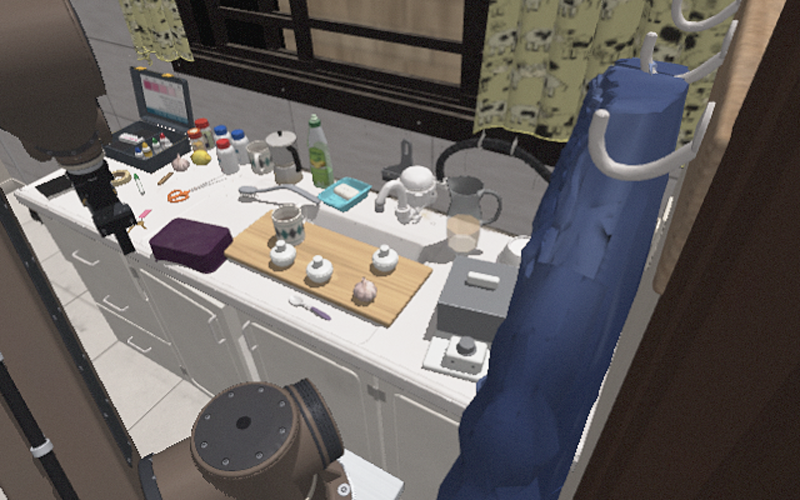

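View pics/top0.png

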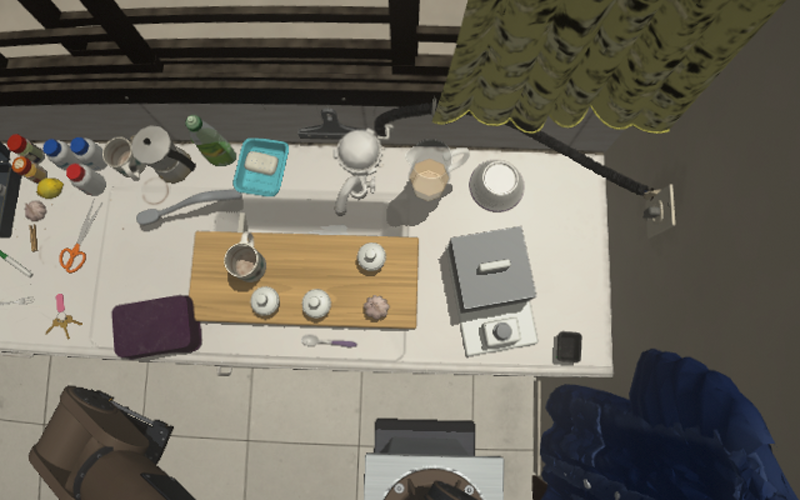

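Three pots show, with knobs near (297,205), (212,241) and (253,243) in the 640 px top frame. The maker is on the right: handle near (394,213), plunger near (402,264). Measuring these now.

```bash
python3 - <<'E'
from h import *
import pickle
c=pickle.load(open("top0.pkl","rb"));s=pickle.load(open("scene0.pkl","rb"))
def blob(c,u,v,r,lo,hi=256):
    g=cv2.cvtColor(c["frame"],cv2.COLOR_RGB2GRAY);u,v=int(u),int(v)
    w=g[v-r:v+r+1,u-r:u+r+1]; m=((w>=lo)&(w<hi)).astype(np.uint8)
    n,l,st,ce=cv2.connectedComponentsWithStats(m); i=1+np.argmax(st[1:,4]); q=np.argwhere(l==i)
    cnt=cv2.findContours((l==i).astype(np.uint8),0,1)[0][0]
    return ce[i]+[u-r,v-r],st[i,4],cv2.minAreaRect(cnt)
p,a,mr=blob(c,394,213,22,170);print("handle",p,a,mr,onz(c,*p,131))
p,a,mr=blob(s,483/1.25,281/1.25,18,160);print("handle sc",p,a,mr,onz(s,*p,131))
p,a,mr=blob(c,402,264,9,0,150);print("plunger",p,a,onz(c,*p,72))
# pots : white, low saturation on board
hsv=cv2.cvtColor(c["frame"],cv2.COLOR_RGB2HSV)
for u,v in((297,205),(212,241),(253,243)):
    w=hsv[v-18:v+19,u-18:u+19]; m=((w[...,1]<40)&(w[...,2]>90)).astype(np.uint8)
    n,l,st,ce=cv2.connectedComponentsWithStats(m);i=1+np.argmax(st[1:,4]);q=ce[i]+[u-18,v-18]
    print("pot",q,st[i],onz(c,*q,18+34))
# cover outline, table edges
for n,u,v,z in(("covTL",450/1.25,240/1.25,107),("covTR",523/1.25,228/1.25,107),("covBR",535/1.25,297/1.25,107),("covBL",461/1.25,309/1.25,107),("footBL",464/1.25,355/1.25,15),("footBR",536/1.25,344/1.25,15),("edgeR",608/1.25,250/1.25,0),("edgeFront",580/1.25,374/1.25,0),("boardTR",418/1.25,237/1.25,18),("boardBR",415/1.25,328/1.25,18),("boardBL",190/1.25,320/1.25,18),("charger",568/1.25,346/1.25,15),("dish",497/1.25,185/1.25,0)):
    print(n,np.round(onz(c,u,v,z)))
save(c,"t1.png",(130,170,510,310),2.1)
E
```

```text
handle [395.79032258 211.2983871 ] 124 ((23.878379821777344, 20.27027130126953), (5.096368789672852, 24.00225257873535), 80.53767395019531) [ 576.80959225 -117.06725641  131.        ]
handle sc [386.68421053 221.12781955] 133 ((18.576923370361328, 15.115385055541992), (25.8873291015625, 5.099019527435303), 11.309932708740234) [ 575.59011975 -117.81318236  131.        ]
plunger [401.1686747  265.12650602] 166 [ 434.86316582 -141.28835319   72.        ]
pot [296.75979112 204.98955614] [  7   7  22  22 383] [601.6686241  159.65310908  52.        ]
pot [211.60050891 240.37913486] [  7   7  22  22 393] [489.95114579 401.45742135  52.        ]
pot [252.59193955 242.4256927 ] [  7   7  22  22 397] [488.27920266 281.91148373  52.        ]
covTL [633. -20. 107.]
covTR [ 666. -185.  107.]
covBR [ 510. -210.  107.]
covBL [479. -46. 107.]
footBL [382. -63.  15.]
footBR [ 411. -232.   15.]
edgeR [ 645. -418.    0.]
edgeFront [ 344. -340.    0.]
boardTR [659.  51.  18.]
boardBR [441.  52.  18.]
boardBL [440. 587.  18.]
charger [ 408. -308.   15.]
dish [ 802. -143.    0.]
```

View pics/t1.png

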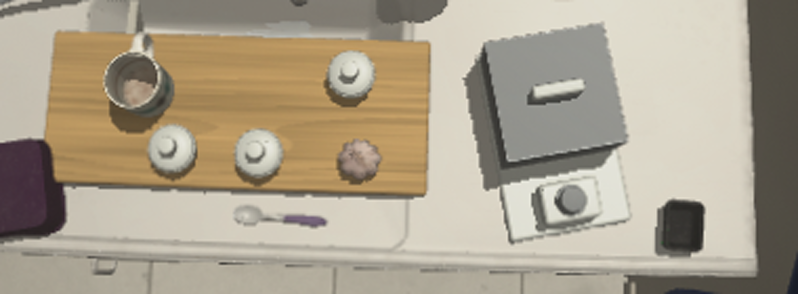

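```bash
cat >> h.py <<'E'
from scipy.spatial.transform import Rotation as Rn
def go(x,y,z,yaw=99.6,st=None):
    st=st or env.state(); R=Rn.from_euler('xyz',st["tcp_rot"])
    d=R.inv().apply(np.array([x,y,z])-st["eef_pos"]); y0=np.degrees(st["tcp_rot"][2])
    print("shift",np.round(d,1),"turn",round((y0-yaw+90)%180-90,1))
E
python3 - <<'E'
from h import *
import pickle
c=pickle.load(open("top0.pkl","rb"))
go(576,-117.5,200)
# coat: extents on planes at several heights from top view
for z in(0,400,800): print(z,[np.round(onz(c,u/1.25,v/1.25,z)[:2]) for u,v in((640,350),(545,400),(700,365))])
E
```

```text
shift [-580.9 -534.3   14.6] turn 60.0
0 [array([ 402., -489.]), array([ 282., -256.]), array([ 367., -641.])]
400 [array([ 384., -328.]), array([ 299., -162.]), array([ 359., -436.])]
800 [array([ 367., -167.]), array([316., -69.]), array([ 352., -231.])]
```

Request:
arm_command(
  targets=[
    [0, 0, -40, 0, 1],
    [0, 0, -40, 0, 1],
  ],
)

```text
t: 0.3
eef_pos: [218.3, 587.1, 258.6]
tcp_rot: [3.136, 0.001, 2.786]
ft_force: [-0.1, -0.9, 0.6]
opening: 1.002
grip_force: 0.0
```

```bash
python3 - <<'E'
from h import *
import pickle
c=pickle.load(open("top0.pkl","rb"));s=pickle.load(open("scene0.pkl","rb"))
for u,v in((630,65),(590,130),(540,220),(480,400),(450,480),(640,300)):
    o,r=ray(s,u/1.25,v/1.25); r/=np.linalg.norm(r); print(u,v)
    for t in range(150,800,100):
        P=o+r*t; print("  ",np.round(P),np.round(proj(c,P)[0]*1.25))
E
```

```text
630 65
   [ -67. -378.  859.] [805. 726.]
   [  27. -367.  825.] [817. 668.]
   [ 120. -356.  792.] [803. 582.]
   [ 214. -345.  759.] [780. 491.]
   [ 308. -334.  725.] [753. 404.]
   [ 401. -323.  692.] [726. 326.]
   [ 495. -312.  659.] [700. 257.]
590 130
   [ -74. -373.  843.] [797. 732.]
   [  14. -359.  799.] [797. 672.]
   [ 103. -345.  755.] [775. 589.]
   [ 192. -330.  711.] [745. 504.]
   [ 280. -316.  667.] [715. 425.]
   [ 369. -302.  623.] [686. 355.]
   [ 458. -288.  579.] [659. 293.]
540 220
   [ -89. -367.  820.] [784. 740.]
   [ -11. -350.  761.] [771. 682.]
   [  68. -332.  702.] [740. 605.]
   [ 147. -314.  643.] [705. 529.]
   [ 226. -296.  584.] [672. 461.]
   [ 304. -278.  525.] [642. 401.]
   [ 383. -261.  466.] [615. 349.]
480 400
   [-128. -369.  784.] [765. 753.]
   [ -76. -352.  701.] [741. 709.]
   [ -23. -335.  617.] [706. 649.]
   [  30. -319.  534.] [671. 592.]
   [  83. -302.  451.] [639. 541.]
   [ 136. -285.  368.] [611. 497.]
   [ 188. -268.  284.] [587. 459.]
450 480
   [-148. -370.  773.] [757. 760.]
   [-108. -354.  683.] [732. 724.]
   [ -69. -337.  593.] [696. 673.]
   [ -29. -321.  502.] [662. 623.]
   [  11. -305.  412.] [631. 579.]
   [  50. -289.  322.] [604. 540.]
   [  90. -272.  231.] [581. 507.]
640 300
   [ -96. -399.  809.] [798. 730.]
   [ -21. -402.  743.] [798. 675.]
   [  54. -405.  676.] [779. 603.]
   [ 128. -408.  610.] [756. 533.]
   [ 203. -411.  543.] [734. 471.]
   [ 278. -414.  477.] [712. 416.]
   [ 352. -417.  410.] [693. 369.]
```

Request:
arm_command(
  targets=[
    [-46, -42, 0, 8, 1],
    [-90, -80, 0, 16, 1],
    [-130, -120, 0, 24, 1],
    [-170, -155, 0, 32, 1],
    [-200, -190, 0, 40, 1],
  ],
)

```text
t: 0.8
eef_pos: [329.3, 360.3, 254.4]
tcp_rot: [3.141, -0.0, 2.082]
ft_force: [1.0, 0.4, -0.3]
opening: 0.997
grip_force: 0.0
```

```bash
python3 -c "
from h import *
go(576,-117.5,200)"
```

```text
shift [-537.4  -18.7   54.4] turn 19.7
```

Request:
arm_command(
  targets=[
    [-50, 0, 0, 6, 1],
    [-100, 0, 0, 12, 1],
    [-150, -3, 0, 19.7, 1],
    [-200, -6, 0, 19.7, 1],
    [-250, -9, 0, 19.7, 1],
  ],
)

```text
t: 1.3
eef_pos: [444.8, 138.5, 254.5]
tcp_rot: [3.141, -0.0, 1.744]
ft_force: [1.3, 0.1, 0.6]
opening: 0.999
grip_force: 0.0
```

```bash
python3 -c "
from h import *
go(576,-117.5,200)"
```

```text
shift [-274.8   85.2   54.5] turn 0.3
```

Request:
arm_command(
  targets=[
    [-45, 15, 0, 0.3, 1],
    [-90, 30, 0, 0.3, 1],
    [-140, 45, 0, 0.3, 0.7],
    [-190, 60, 0, 0.3, 0.6],
    [-230, 72, 20, 0.3, 0.6],
  ],
)

```text
t: 1.8
eef_pos: [556.3, -75.9, 236.1]
tcp_rot: [3.138, 0.002, 1.738]
ft_force: [0.9, 0.4, -0.3]
opening: 0.807
grip_force: 0.0
```

```bash
python3 -c "
from h import *
go(576,-117.5,150)"
```

```text
shift [-44.2  12.1  86.2] turn -0.0
```

Request:
arm_command(
  targets=[
    [-44, 12.5, 30, 0, 0.6],
    [-44, 12.5, 70, 0, 0.6],
    [-44, 12.5, 100, 0, 0.6],
    [-44, 12.5, 124, 0, 0.6],
    [-44, 12.5, 124, 0, 0.6],
  ],
)

```text
t: 2.3
eef_pos: [574.1, -114.8, 108.9]
tcp_rot: [-3.14, -0.001, 1.738]
ft_force: [-0.7, 0.1, 0.0]
opening: 0.601
grip_force: 0.0
```

```bash
python3 -c "
from h import *
go(576,-117.5,112);c=cam('scene');save(c,'h1.png',(300,120,480,320),3)"
```

```text
shift [-3.   1.5 -3.1] turn -0.0
```

View pics/h1.png

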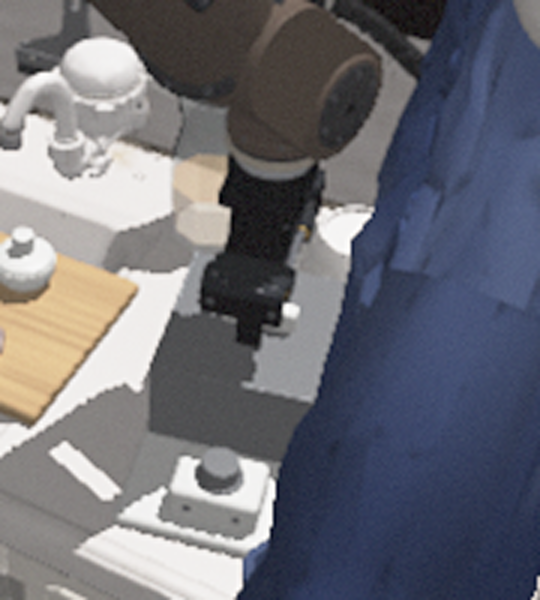

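The gripper straddles the bar handle, whose end shows at about (288,320) in the crop. I'll close on it and lift.

Request:
arm_command(
  targets=[
    [-3, 1.5, -2, 0, 0.6],
    [-3, 1.5, -2, 0, 0.6],
    [-3, 1.5, -2, 0, 0],
    [-3, 1.5, -2, 0, 0],
    [-3, 1.5, -2, 0, 0],
  ],
)

```text
t: 2.85
eef_pos: [576.4, -117.3, 112.8]
tcp_rot: [3.141, -0.0, 1.739]
ft_force: [-0.8, -0.6, 0.2]
opening: 0.405
grip_force: 0.0
```

Request:
arm_command(
  targets=[
    [0, 0, 0, 0, 0],
    [0, 0, 0, 0, 0],
    [0, 0, -4, 0, 0],
    [0, 0, -10, 0, 0],
    [0, 0, -20, 0, 0],
  ],
)

```text
t: 3.35
eef_pos: [576.1, -117.3, 132.8]
tcp_rot: [-3.14, -0.001, 1.739]
ft_force: [-0.7, -0.4, -3.2]
opening: 0.184
grip_force: 30.0
```

Request:
arm_command(
  targets=[
    [0, 0, -30, 0, 0],
    [0, 0, -60, 0, 0],
    [0, 0, -75, 0, 0],
    [0, 0, -75, 0, 0],
  ],
)

```text
t: 3.75
eef_pos: [577.2, -117.6, 210.5]
tcp_rot: [3.138, 0.002, 1.739]
ft_force: [0.0, 0.1, -4.4]
opening: 0.186
grip_force: 30.0
```

```bash
python3 -c "
from h import *
go(625,-303,205);go(625,-303,98)"
```

```text
shift [-190.8   16.1    6. ] turn 0.0
shift [-190.5   15.7  113. ] turn 0.0
```

Request:
arm_command(
  targets=[
    [-35, 3, 0, 0, 0],
    [-75, 6, 0, 0, 0],
    [-115, 10, 0, 0, 0],
    [-155, 13, 0, 0, 0],
    [-190, 16, 0, 0, 0],
  ],
)

```text
t: 4.25
eef_pos: [623.7, -303.8, 206.5]
tcp_rot: [-3.14, -0.001, 1.738]
ft_force: [0.2, -0.5, -3.9]
opening: 0.19
grip_force: 30.0
```

Request:
arm_command(
  targets=[
    [0, 0, 0, 0, 0],
    [0, 0, 30, 0, 0],
    [0, 0, 60, 0, 0],
    [0, 0, 80, 0, 0],
    [0, 0, 95, 0, 0],
  ],
)

```text
t: 4.75
eef_pos: [623.1, -301.1, 110.3]
tcp_rot: [-3.139, -0.002, 1.739]
ft_force: [-0.2, -0.3, -2.8]
opening: 0.186
grip_force: 30.0
```

```bash
python3 -c "
from h import *
go(625,-303,98)"
```

```text
shift [-2.2  1.6 12.3] turn 0.0
```

Request:
arm_command(
  targets=[
    [0, 0, 5, 0, 0],
    [0, 0, 9, 0, 0],
    [0, 0, 12, 0, 0],
    [0, 0, 13, 0, 0],
    [0, 0, 13, 0, 0],
  ],
)

```text
t: 5.25
eef_pos: [624.1, -302.1, 100.3]
tcp_rot: [3.141, 0.0, 1.739]
ft_force: [-0.1, 0.0, -3.6]
opening: 0.186
grip_force: 30.0
```

Request:
arm_command(
  targets=[
    [0, 0, 2, 0, 0],
    [0, 0, 3, 0, 0],
    [0, 0, 3, 0, 0],
  ],
)

```text
t: 5.55
eef_pos: [624.4, -302.3, 98.9]
tcp_rot: [3.14, 0.001, 1.739]
ft_force: [-2.7, 1.1, 10.4]
opening: 0.184
grip_force: 30.0
```

Request:
arm_command(
  targets=[
    [0, 0, -1, 0, 0.6],
    [0, 0, -1, 0, 0.6],
    [0, 0, -1, 0, 0.6],
    [0, 0, -1, 0, 0.6],
    [0, 0, -1, 0, 0.6],
  ],
)

```text
t: 6.05
eef_pos: [624.0, -302.1, 97.6]
tcp_rot: [-3.142, -0.0, 1.739]
ft_force: [0.4, 0.7, 0.1]
opening: 0.546
grip_force: 0.0
```

Request:
arm_command(
  targets=[
    [0, 0, -40, 0, 0.6],
    [0, 0, -80, 0, 0.6],
    [0, 0, -110, 0, 0.6],
    [30, 0, -110, 0, 0.6],
    [80, 0, -110, 0, 0.5],
  ],
)

```text
t: 6.55
eef_pos: [610.6, -224.4, 208.3]
tcp_rot: [3.14, 0.001, 1.736]
ft_force: [0.6, 1.7, 0.1]
opening: 0.557
grip_force: 0.0
```

```bash
cat >> h.py <<'E'
def pots(c):
    hsv=cv2.cvtColor(c["frame"],cv2.COLOR_RGB2HSV)
    B=np.array([proj(c,[x,y,18])[0] for x,y in((436,55),(659,55),(659,590),(436,590))]).astype(np.int32)
    m0=np.zeros(hsv.shape[:2],np.uint8);cv2.fillPoly(m0,[B],1)
    m=((hsv[...,1]<40)&(hsv[...,2]>90)).astype(np.uint8)*m0
    n,l,st,ce=cv2.connectedComponentsWithStats(m)
    for i in range(1,n):
        if st[i,4]>150:
            x,y,w,h,a=st[i]; print(st[i],np.round(onz(c,x+w/2-.5,y+h/2-.5,48),1),np.round(onz(c,*ce[i],48),1))
E
python3 -c "
from h import *
c=cam('top');pots(c);save(c,'t2.png',s=1.25)"
```

```text
[183 185  30  38 245] [597.8 453.3  48. ] [608.7 444.9  48. ]
[286 194  22  22 383] [603.9 160.8  48. ] [602.6 159.8  48. ]
[201 230  22  22 394] [490.  402.7  48. ] [490.5 402.4  48. ]
[242 232  22  22 399] [488.5 282.8  48. ] [488.6 282.4  48. ]
```

View pics/t2.png

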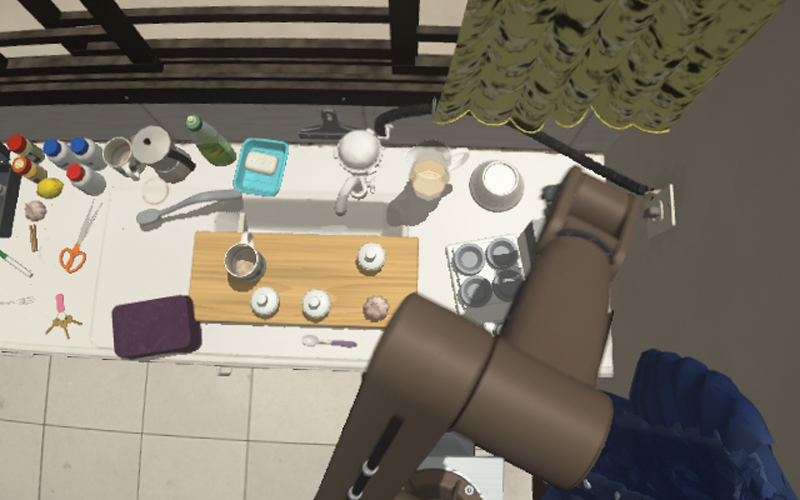

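```bash
python3 -c "
from h import *
im=cv2.imread('pics/t2.png')
c=cam('top');g=cv2.cvtColor(c['frame'],cv2.COLOR_RGB2GRAY)
for (x,y) in((608,-72.3),(531,-85.3),(621,-149.3),(544,-162.3)): print(x,y,proj(c,[x,y,42])[0])
save(c,'t3.png',(345,175,445,265),6)
go(603,160.5,150)
"
```

```text
608 -72.3 [376.13347788 205.89639756]
531 -85.3 [380.36316198 232.07123374]
621 -149.3 [402.24077884 202.3299204 ]
544 -162.3 [406.74060285 228.36876275]
shift [374.9  57.8  58.7] turn 0.2
```

View pics/t3.png

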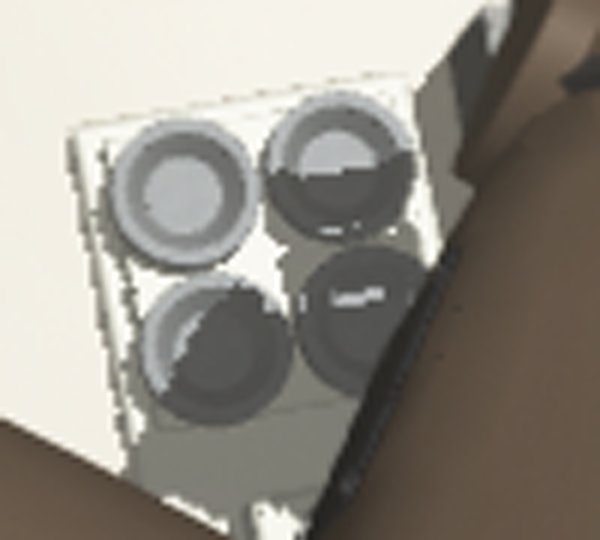

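Request:
arm_command(
  targets=[
    [45, 7, 0, 0, 0.5],
    [90, 14, 0, 0, 0.5],
    [140, 21, 0, 0, 0.5],
    [190, 28, 0, 0, 0.5],
    [240, 36, 0, 0, 0.5],
  ],
)

```text
t: 7.15
eef_pos: [605.8, 19.5, 207.8]
tcp_rot: [3.141, -0.0, 1.738]
ft_force: [1.1, -0.6, -0.1]
opening: 0.502
grip_force: 0.0
```

Request:
arm_command(
  targets=[
    [45, 7, 0, 0, 0.5],
    [90, 14, 0, 0, 0.5],
    [135, 22, 10, 0, 0.5],
    [135, 22, 40, 0, 0.5],
    [135, 22, 70, 0, 0.5],
  ],
)

```text
t: 7.65
eef_pos: [605.3, 156.2, 137.3]
tcp_rot: [3.14, 0.0, 1.741]
ft_force: [0.6, -1.3, 0.0]
opening: 0.503
grip_force: 0.0
```

```bash
python3 -c "
from h import *
go(603,160.5,64);c=cam('top');pots(c)"
```

```text
shift [ 4.6 -1.7 73.3] turn 0.2
[180 185  33  38 270] [597.6 457.8  48. ] [598.9 446.8  48. ]
[201 230  22  22 394] [490.  402.7  48. ] [490.5 402.4  48. ]
[242 232  12  22 199] [488.  297.3  48. ] [488.4 296.4  48. ]
```

Request:
arm_command(
  targets=[
    [4.5, -1.5, 25, 0, 0.5],
    [4.5, -1.5, 50, 0, 0.5],
    [4.5, -1.5, 65, 0, 0.5],
    [4.5, -1.5, 72, 0, 0.5],
    [4.5, -1.5, 72, 0, 0.5],
  ],
)

```text
t: 8.2
eef_pos: [603.0, 158.6, 65.5]
tcp_rot: [-3.141, -0.0, 1.738]
ft_force: [-0.2, 0.9, 0.0]
opening: 0.498
grip_force: 0.0
```

```bash
python3 -c "
from h import *
go(603,160.5,64);c=cam('scene');save(c,'s2.png',(250,130,390,260),5)"
```

```text
shift [1.9 0.3 1.5] turn -0.0
```

View pics/s2.png

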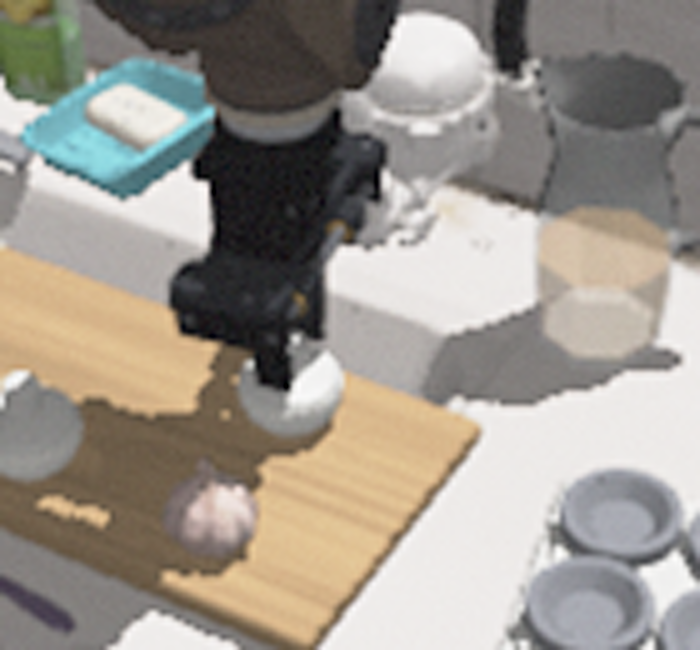

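The fingers stand either side of the pot's knob at about (280,365) in the crop. Closing on it.

Request:
arm_command(
  targets=[
    [2, 0, 1, 0, 0.4],
    [2, 0, 1, 0, 0],
    [2, 0, 1, 0, 0],
    [2, 0, 1, 0, 0],
    [2, 0, 1, 0, 0],
  ],
)

```text
t: 8.75
eef_pos: [602.7, 160.8, 65.2]
tcp_rot: [3.141, -0.0, 1.739]
ft_force: [-1.0, 0.4, 3.6]
opening: 0.244
grip_force: 30.0
```

Request:
arm_command(
  targets=[
    [0, 0, -10, 0, 0],
    [0, 0, -45, 0, 0],
    [0, 0, -80, 0, 0],
    [0, 0, -80, 0, 0],
  ],
)

```text
t: 9.15
eef_pos: [604.4, 161.1, 149.7]
tcp_rot: [3.134, 0.0, 1.739]
ft_force: [0.9, -0.3, -1.8]
opening: 0.246
grip_force: 30.0
```

```bash
python3 -c "
from h import *
go(621,-149.3,130)"
```

```text
shift [-308.8  -35.6   19.5] turn 0.0
```

Request:
arm_command(
  targets=[
    [-45, -5, 0, 0, 0],
    [-90, -10, 0, 0, 0],
    [-140, -16, 0, 0, 0],
    [-190, -22, 0, 0, 0],
    [-235, -27, 0, 0, 0],
  ],
)

```text
t: 9.65
eef_pos: [614.7, -77.5, 144.4]
tcp_rot: [-3.141, -0.0, 1.738]
ft_force: [1.7, 0.1, -1.1]
opening: 0.246
grip_force: 30.0
```

Request:
arm_command(
  targets=[
    [-40, -5, 0, 0, 0],
    [-74, -8.5, 10, 0, 0],
    [-74, -8.5, 20, 0, 0],
    [-74, -8.5, 30, 0, 0],
    [-74, -8.5, 30, 0, 0],
  ],
)

```text
t: 10.15
eef_pos: [618.3, -148.5, 112.9]
tcp_rot: [-3.139, -0.002, 1.739]
ft_force: [-0.3, -0.6, -1.6]
opening: 0.242
grip_force: 30.0
```

```bash
python3 -c "
from h import *
go(621,-149.3,78)"
```

```text
shift [-1.3  2.7 34.9] turn 0.0
```

Request:
arm_command(
  targets=[
    [-1, 2, 10, 0, 0],
    [-1, 2, 20, 0, 0],
    [-1, 2, 28, 0, 0],
    [-1, 2, 33, 0, 0],
    [-1, 2, 33, 0, 0],
  ],
)

```text
t: 10.65
eef_pos: [621.1, -150.0, 81.0]
tcp_rot: [-3.141, -0.001, 1.739]
ft_force: [0.1, 0.5, -1.2]
opening: 0.244
grip_force: 30.0
```

Request:
arm_command(
  targets=[
    [0, 0, 2, 0, 0],
    [0, 0, 2, 0, 0],
  ],
)

```text
t: 10.85
eef_pos: [621.7, -150.0, 80.3]
tcp_rot: [3.14, -0.0, 1.738]
ft_force: [0.6, 4.0, 1.8]
opening: 0.246
grip_force: 30.0
```

Request:
arm_command(
  targets=[
    [1, 0, 2, 0, 0.2],
    [1, 0, 2, 0, 0.5],
    [1, 0, 2, 0, 0.5],
    [1, 0, 2, 0, 0.5],
    [1, 0, 2, 0, 0.5],
  ],
)

```text
t: 11.35
eef_pos: [621.1, -149.7, 77.7]
tcp_rot: [-3.142, 0.0, 1.738]
ft_force: [-0.5, -0.1, -1.1]
opening: 0.486
grip_force: 0.0
```

Request:
arm_command(
  targets=[
    [0, 0, -10, 0, 0.5],
    [0, 0, -40, 0, 0.5],
    [0, 0, -80, 0, 0.5],
    [30, 0, -110, 0, 0.5],
    [80, 0, -110, 0, 0.5],
  ],
)

```text
t: 11.85
eef_pos: [609.6, -72.1, 192.6]
tcp_rot: [3.134, 0.003, 1.735]
ft_force: [1.5, 1.8, -1.1]
opening: 0.497
grip_force: 0.0
```

Request:
arm_command(
  targets=[
    [50, -10, 0, 0, 0.5],
    [100, -20, 0, 0, 0.5],
    [150, -30, 0, 0, 0.5],
    [200, -40, 0, 0, 0.5],
  ],
)

```text
t: 12.25
eef_pos: [535.5, 117.8, 188.6]
tcp_rot: [3.141, 0.0, 1.738]
ft_force: [1.7, 0.4, 0.4]
opening: 0.504
grip_force: 0.0
```

```bash
python3 -c "
from h import *
go(488.3,282.5,150);c=cam('top');pots(c);save(c,'t4.png',(345,165,445,255),6);print(proj(c,[621,-149.3,96]))"
```

```text
shift [170.3 -19.1  38.6] turn -0.0
[182 185  31  37 238] [599.2 454.9  48. ] [608.  445.2  48. ]
[201 229  22  23 394] [491.5 402.8  48. ] [490.5 402.5  48. ]
[242 232  22  22 396] [488.5 282.8  48. ] [488.8 282.6  48. ]
[[405.29263072 198.51301757]]
```

View pics/t4.png

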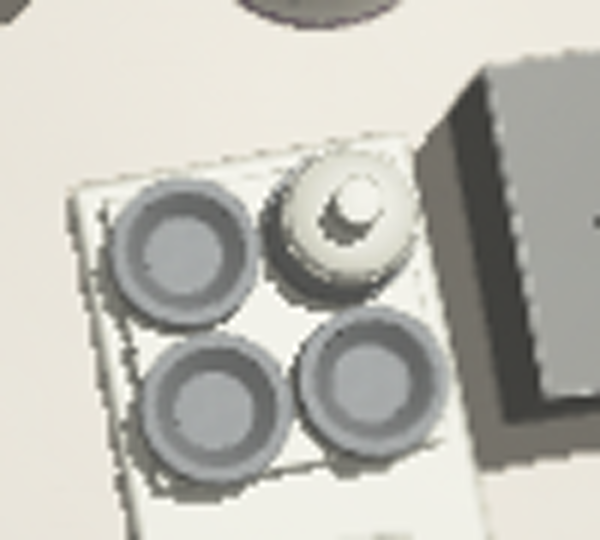

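The first pot sits square in the back-right seat, with its knob at (358,200) in the crop. The other three seats are empty. Next is the pot at (488.5, 282.5).

Request:
arm_command(
  targets=[
    [50, -6, 0, 0, 0.5],
    [100, -12, 0, 0, 0.5],
    [140, -17, 10, 0, 0.5],
    [170, -19, 30, 0, 0.5],
    [170, -19, 60, 0, 0.5],
  ],
)

```text
t: 12.8
eef_pos: [489.0, 284.1, 129.0]
tcp_rot: [3.138, -0.001, 1.742]
ft_force: [0.8, -0.9, -1.3]
opening: 0.505
grip_force: 0.0
```

```bash
python3 -c "
from h import *
go(488.5,282.5,65)"
```

```text
shift [-1.5 -1.  64. ] turn 0.2
```

Request:
arm_command(
  targets=[
    [-1, -1, 30, 0, 0.5],
    [-1, -1, 50, 0, 0.5],
    [-1, -1, 60, 0, 0.5],
    [-1, -1, 64, 0, 0.5],
    [-1, -1, 64, 0, 0.5],
  ],
)

```text
t: 13.3
eef_pos: [488.8, 279.5, 64.2]
tcp_rot: [3.141, -0.0, 1.738]
ft_force: [0.7, 0.1, 0.1]
opening: 0.5
grip_force: 0.0
```

Request:
arm_command(
  targets=[
    [0, 0, 0, 0, 0.3],
    [0, 0, 0, 0, 0],
    [0, 0, 0, 0, 0],
    [0, 0, 0, 0, 0],
    [0, 0, 0, 0, 0],
  ],
)

```text
t: 13.8
eef_pos: [488.7, 279.6, 64.2]
tcp_rot: [3.141, -0.0, 1.739]
ft_force: [0.6, 0.4, 4.6]
opening: 0.248
grip_force: 30.0
```

Request:
arm_command(
  targets=[
    [0, 0, -10, 0, 0],
    [0, 0, -45, 0, 0],
    [0, 0, -80, 0, 0],
    [0, 0, -80, 0, 0],
  ],
)

```text
t: 14.2
eef_pos: [489.9, 280.2, 148.2]
tcp_rot: [3.135, -0.002, 1.739]
ft_force: [0.5, 0.3, -1.9]
opening: 0.245
grip_force: 30.0
```

```bash
python3 -c "
from h import *
go(607,-71.8,115)"
```

```text
shift [-366.7   56.4   33. ] turn 0.0
```

Request:
arm_command(
  targets=[
    [-45, 7, 0, 0, 0],
    [-90, 14, 0, 0, 0],
    [-140, 21, 0, 0, 0],
    [-190, 29, 0, 0, 0],
    [-240, 36, 0, 0, 0],
  ],
)

```text
t: 14.7
eef_pos: [563.5, 48.5, 143.4]
tcp_rot: [-3.141, -0.0, 1.739]
ft_force: [1.0, 0.4, -1.4]
opening: 0.245
grip_force: 30.0
```

Request:
arm_command(
  targets=[
    [-45, 7, 0, 0, 0],
    [-90, 14, 0, 0, 0],
    [-129, 20, 10, 0, 0],
    [-129, 20, 25, 0, 0],
    [-129, 20, 35, 0, 0],
  ],
)

```text
t: 15.2
eef_pos: [604.1, -74.4, 107.2]
tcp_rot: [-3.14, -0.001, 1.737]
ft_force: [-0.2, -0.6, -2.2]
opening: 0.243
grip_force: 30.0
```

```bash
python3 -c "
from h import *
go(607,-74.5,78)"
```

```text
shift [-0.6  2.9 29.2] turn -0.1
```

Request:
arm_command(
  targets=[
    [0, 2, 10, 0, 0],
    [0, 2, 20, 0, 0],
    [0, 2, 26, 0, 0],
    [0, 2, 28, 0, 0],
    [0, 2, 28, 0, 0],
  ],
)

```text
t: 15.7
eef_pos: [606.8, -72.7, 80.7]
tcp_rot: [-3.142, -0.0, 1.739]
ft_force: [0.7, -0.6, -1.5]
opening: 0.245
grip_force: 30.0
```

Request:
arm_command(
  targets=[
    [0, 0, 2, 0, 0],
    [0, 0, 2, 0, 0],
  ],
)

```text
t: 15.9
eef_pos: [606.8, -73.0, 78.9]
tcp_rot: [3.141, 0.0, 1.739]
ft_force: [-0.1, -1.1, -1.0]
opening: 0.247
grip_force: 30.0
```

Seating looks good. Release, then go to the third pot.

Request:
arm_command(
  targets=[
    [0, 0, 2, 0, 0.2],
    [0, 0, 2, 0, 0.5],
    [0, 0, 2, 0, 0.5],
    [0, 0, 2, 0, 0.5],
    [0, 0, 2, 0, 0.5],
  ],
)

```text
t: 16.4
eef_pos: [606.8, -73.1, 76.9]
tcp_rot: [3.141, 0.0, 1.739]
ft_force: [0.5, 0.7, 0.2]
opening: 0.489
grip_force: 0.0
```

Request:
arm_command(
  targets=[
    [0, 0, -10, 0, 0.5],
    [0, 0, -40, 0, 0.5],
    [0, 0, -80, 0, 0.5],
    [40, -6, -110, 0, 0.5],
    [90, -15, -110, 0, 0.5],
  ],
)

```text
t: 16.9
eef_pos: [578.9, 11.7, 191.3]
tcp_rot: [3.134, 0.002, 1.736]
ft_force: [1.4, 0.0, -0.2]
opening: 0.5
grip_force: 0.0
```

Request:
arm_command(
  targets=[
    [50, -10, 0, 0, 0.5],
    [100, -20, 0, 0, 0.5],
    [150, -30, 0, 0, 0.5],
    [200, -40, 0, 0, 0.5],
    [245, -50, 0, 0, 0.5],
  ],
)

```text
t: 17.4
eef_pos: [486.2, 247.0, 187.7]
tcp_rot: [3.14, -0.0, 1.738]
ft_force: [0.9, 0.1, 0.4]
opening: 0.502
grip_force: 0.0
```

```bash
python3 -c "
from h import *
go(490.5,402.5,130);c=cam('top');pots(c);save(c,'t5.png',(150,165,450,275),2.6)"
```

```text
shift [152.6  30.1  57.8] turn 0.0
[180 185  31  24 164] [618.6 462.7  48. ] [626.7 460.9  48. ]
```

View pics/t5.png

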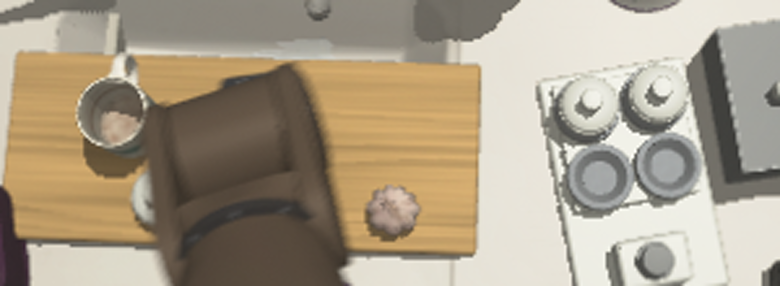

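Both pots are seated at the back. The third is half hidden behind the arm, and its visible left edge (133,197 in the crop) hasn't moved. Going to it.

Request:
arm_command(
  targets=[
    [45, 9, 0, 0, 0.5],
    [90, 18, 0, 0, 0.5],
    [130, 26, 10, 0, 0.5],
    [152, 30, 30, 0, 0.5],
    [152, 30, 60, 0, 0.5],
  ],
)

```text
t: 17.95
eef_pos: [491.6, 403.4, 127.8]
tcp_rot: [3.138, -0.002, 1.741]
ft_force: [0.6, -0.1, -0.8]
opening: 0.502
grip_force: 0.0
```

```bash
python3 -c "
from h import *
c=cam('scene');save(c,'s3.png',(170,150,300,260),5);go(490.5,402.5,65);print(proj(c,[490.5,402.5,84])[0]-[170,150],proj(c,[490.5,402.5,18])[0]-[170,150])"
```

```text
shift [ 1.8  1.5 57.1] turn 0.1
[53.94519892 43.99572673] [57.60232705 59.40513753]
```

View pics/s3.png

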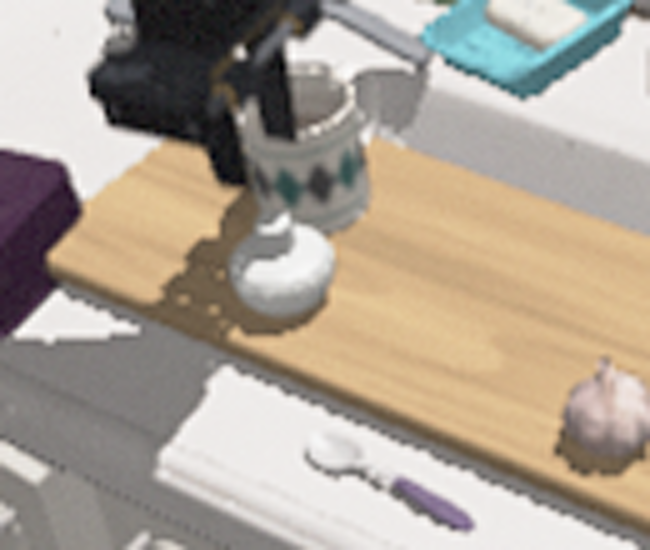

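The knob shows at (274,218) against a predicted (270,220), so I'll descend.

Request:
arm_command(
  targets=[
    [1.5, 1.5, 25, 0, 0.5],
    [1.5, 1.5, 43, 0, 0.5],
    [1.5, 1.5, 53, 0, 0.5],
    [1.5, 1.5, 57, 0, 0.5],
    [1.5, 1.5, 57, 0, 0.5],
  ],
)

```text
t: 18.5
eef_pos: [492.7, 401.8, 70.3]
tcp_rot: [3.141, -0.0, 1.738]
ft_force: [0.0, 0.6, 0.2]
opening: 0.5
grip_force: 0.0
```

Request:
arm_command(
  targets=[
    [0, 0, 0, 0, 0.3],
    [0, 0, 0, 0, 0],
    [0, 0, 0, 0, 0],
    [0, 0, 0, 0, 0],
    [0, 0, 0, 0, 0],
  ],
)

```text
t: 19.0
eef_pos: [492.6, 402.0, 70.1]
tcp_rot: [3.141, -0.0, 1.739]
ft_force: [-1.3, 0.5, 4.0]
opening: 0.242
grip_force: 30.0
```

Request:
arm_command(
  targets=[
    [0, 0, -10, 0, 0],
    [0, 0, -45, 0, 0],
    [0, 0, -80, 0, 0],
    [0, 0, -80, 0, 0],
  ],
)

```text
t: 19.4
eef_pos: [494.1, 403.0, 154.8]
tcp_rot: [3.135, -0.003, 1.739]
ft_force: [1.0, -0.3, -2.3]
opening: 0.245
grip_force: 29.9
```

```bash
python3 -c "
from h import *
go(530,-85,115)"
```

```text
shift [-487.2  -46.4   38. ] turn 0.0
```

Request:
arm_command(
  targets=[
    [-45, -4, 0, 0, 0],
    [-90, -8, 0, 0, 0],
    [-140, -13, 0, 0, 0],
    [-190, -18, 0, 0, 0],
    [-240, -23, 0, 0, 0],
  ],
)

```text
t: 19.9
eef_pos: [509.4, 160.3, 149.5]
tcp_rot: [-3.141, -0.0, 1.739]
ft_force: [1.2, -0.2, -1.3]
opening: 0.247
grip_force: 30.0
```

Request:
arm_command(
  targets=[
    [-50, -5, 0, 0, 0],
    [-100, -10, 0, 0, 0],
    [-150, -14, 0, 0, 0],
    [-200, -19, 0, 0, 0],
    [-244, -23, 10, 0, 0],
  ],
)

```text
t: 20.4
eef_pos: [528.1, -84.7, 140.4]
tcp_rot: [3.14, 0.001, 1.738]
ft_force: [1.0, -0.2, -2.0]
opening: 0.245
grip_force: 30.0
```

```bash
python3 -c "
from h import *
cam('top');go(530,-85,84)"
```

```text
shift [ 4.4  2.5 54.4] turn -0.1
```

Request:
arm_command(
  targets=[
    [1, 1, 15, 0, 0],
    [1, 1, 30, 0, 0],
    [1, 1, 40, 0, 0],
    [1, 1, 40, 0, 0],
    [1, 1, 40, 0, 0],
  ],
)

```text
t: 20.95
eef_pos: [528.8, -80.9, 99.8]
tcp_rot: [-3.141, -0.0, 1.739]
ft_force: [-0.2, -0.2, -1.5]
opening: 0.244
grip_force: 30.0
```

```bash
python3 -c "
from h import *
go(530,-85,84)"
```

```text
shift [-4.3  0.5 15.8] turn 0.0
```

Request:
arm_command(
  targets=[
    [-4, 1, 0, 0, 0],
    [-4, 1, 6, 0, 0],
    [-4, 1, 12, 0, 0],
    [-4, 1, 16, 0, 0],
    [-4, 1, 16, 0, 0],
  ],
)

```text
t: 21.45
eef_pos: [530.4, -85.3, 83.4]
tcp_rot: [-3.141, 0.0, 1.739]
ft_force: [0.1, -2.2, -0.6]
opening: 0.246
grip_force: 30.0
```

Request:
arm_command(
  targets=[
    [0, 0, 1, 0, 0],
    [0, 0, 1, 0, 0],
  ],
)

```text
t: 21.65
eef_pos: [530.6, -85.4, 83.1]
tcp_rot: [3.141, 0.001, 1.739]
ft_force: [-1.2, -4.9, 5.4]
opening: 0.244
grip_force: 30.0
```

Request:
arm_command(
  targets=[
    [0, 0, 1, 0, 0.2],
    [0, 0, 1, 0, 0.5],
    [0, 0, 1, 0, 0.5],
    [0, 0, 1, 0, 0.5],
    [0, 0, 1, 0, 0.5],
  ],
)

```text
t: 22.15
eef_pos: [530.4, -84.7, 81.6]
tcp_rot: [-3.141, -0.0, 1.739]
ft_force: [-0.3, 0.2, 0.5]
opening: 0.484
grip_force: 0.0
```

Request:
arm_command(
  targets=[
    [0, 0, -10, 0, 0.5],
    [0, 0, -40, 0, 0.5],
    [0, 0, -80, 0, 0.6],
    [0, 0, -120, 0, 0.6],
    [0, 0, -120, 0, 0.6],
  ],
)

```text
t: 22.65
eef_pos: [532.2, -85.2, 207.2]
tcp_rot: [3.134, 0.004, 1.739]
ft_force: [-1.0, 0.4, -0.6]
opening: 0.599
grip_force: 0.0
```

Request:
arm_command(
  targets=[
    [50, -20, 0, 0, 0.6],
    [100, -40, 0, 0, 0.6],
    [150, -40, 0, 0, 0.6],
    [150, -40, 0, 0, 0.6],
  ],
)

```text
t: 23.05
eef_pos: [464.0, 59.8, 201.9]
tcp_rot: [-3.141, -0.001, 1.742]
ft_force: [-0.3, 0.1, 1.0]
opening: 0.602
grip_force: 0.0
```

```bash
python3 -c "
from h import *
c=cam('top');pots(c);save(c,'t6.png',(150,165,450,275),2.6);go(624.4,-302.3,200)"
```

```text
[183 185  29  36 206] [600.7 455.1  48. ] [613.3 445.8  48. ]
shift [-383.1   95.7    1.8] turn 0.2
```

View pics/t6.png

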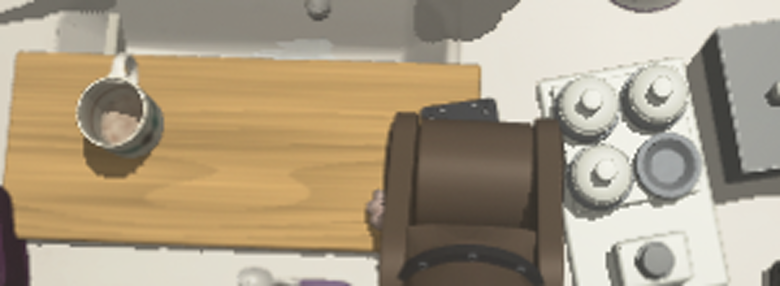

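All three pots are seated and none are left on the board. Fetching the cover.

Request:
arm_command(
  targets=[
    [-45, 12, 0, 0, 0.6],
    [-90, 24, 0, 0, 0.6],
    [-140, 36, 0, 0, 0.6],
    [-190, 48, 0, 0, 0.6],
    [-240, 60, 0, 0, 0.6],
  ],
)

```text
t: 23.6
eef_pos: [563.9, -169.8, 201.5]
tcp_rot: [-3.142, -0.0, 1.738]
ft_force: [0.5, 0.2, -0.1]
opening: 0.595
grip_force: 0.0
```

Request:
arm_command(
  targets=[
    [-45, 12, 0, 0, 0.6],
    [-90, 24, 0, 0, 0.6],
    [-130, 33, 0, 0, 0.6],
    [-143, 35.5, 0, 0, 0.6],
    [-143, 35.5, 0, 0, 0.6],
  ],
)

```text
t: 24.1
eef_pos: [621.9, -303.9, 200.5]
tcp_rot: [-3.141, -0.001, 1.736]
ft_force: [-0.8, 0.4, -0.4]
opening: 0.598
grip_force: 0.0
```

```bash
python3 -c "
from h import *
go(624.4,-302.3,98.9)"
```

```text
shift [  1.1   2.8 101.6] turn -0.1
```

Request:
arm_command(
  targets=[
    [0, 2, 0, 0, 0.6],
    [0, 2, 35, 0, 0.6],
    [0, 2, 65, 0, 0.6],
    [0, 2, 75, 0, 0.6],
    [0, 2, 75, 0, 0.6],
  ],
)

```text
t: 24.6
eef_pos: [624.0, -299.8, 126.0]
tcp_rot: [-3.14, -0.002, 1.74]
ft_force: [-0.5, 1.0, 0.7]
opening: 0.596
grip_force: 0.0
```

```bash
python3 -c "
from h import *
go(624.4,-302.3,98.9)"
```

```text
shift [-2.6  0.  27.1] turn 0.1
```

Request:
arm_command(
  targets=[
    [-1, 0, 12, 0, 0.6],
    [-1, 0, 22, 0, 0.6],
    [-1, 0, 27, 0, 0.6],
    [-1, 0, 27, 0, 0.6],
    [-1, 0, 27, 0, 0.6],
  ],
)

```text
t: 25.1
eef_pos: [624.6, -302.2, 99.9]
tcp_rot: [3.141, 0.0, 1.739]
ft_force: [0.4, -0.2, -0.3]
opening: 0.603
grip_force: 0.0
```

```bash
python3 -c "
from h import *
go(624.4,-302.3,98.9)"
```

```text
shift [-0.1 -0.3  1. ] turn 0.0
```

Same pose as the release, so I'll grip and lift.

Request:
arm_command(
  targets=[
    [0, 0, 0, 0, 0.3],
    [0, 0, 0, 0, 0],
    [0, 0, 0, 0, 0],
    [0, 0, 0, 0, 0],
    [0, 0, 0, 0, 0],
  ],
)

```text
t: 25.6
eef_pos: [624.6, -302.1, 99.8]
tcp_rot: [3.141, -0.0, 1.739]
ft_force: [0.6, -0.0, -0.3]
opening: 0.235
grip_force: 0.0
```

Request:
arm_command(
  targets=[
    [0, 0, -5, 0, 0],
    [0, 0, -30, 0, 0],
    [0, 0, -70, 0, 0],
    [0, 0, -110, 0, 0],
    [0, 0, -120, 0, 0],
  ],
)

```text
t: 26.1
eef_pos: [625.6, -302.7, 224.4]
tcp_rot: [3.137, 0.004, 1.739]
ft_force: [-0.4, -0.7, -3.0]
opening: 0.19
grip_force: 30.0
```

```bash
python3 -c "
from h import *
print(env.state()['eef_pos']);go(576.1,-117.3,215)"
```

```text
[ 625.58076225 -302.6777211   224.41003198]
shift [191.1 -17.9   8.5] turn 0.0
```

Request:
arm_command(
  targets=[
    [35, -3, 0, 0, 0],
    [75, -7, 0, 0, 0],
    [115, -11, 0, 0, 0],
    [155, -15, 0, 0, 0],
    [190, -18, 0, 0, 0],
  ],
)

```text
t: 26.6
eef_pos: [573.7, -115.9, 218.5]
tcp_rot: [-3.14, -0.001, 1.739]
ft_force: [0.4, 0.8, -2.9]
opening: 0.189
grip_force: 30.0
```

Request:
arm_command(
  targets=[
    [0, 0, 0, 0, 0],
    [0, 0, 0, 0, 0],
    [0, 0, 10, 0, 0],
    [0, 0, 10, 0, 0],
    [0, 0, 10, 0, 0],
  ],
)

```text
t: 27.1
eef_pos: [574.9, -118.5, 208.8]
tcp_rot: [-3.14, -0.001, 1.738]
ft_force: [-0.4, 0.0, -3.0]
opening: 0.191
grip_force: 30.0
```

```bash
python3 -c "
from h import *
c=cam('top');save(c,'t7.png',(340,160,460,280),5);c=cam('scene');print(env.state()['eef_pos']);go(576.1,-117.3,114)"
```

```text
[ 575.08405274 -118.32358615  209.46719081]
shift [ 0.8  1.2 95.5] turn -0.0
```

View pics/t7.png

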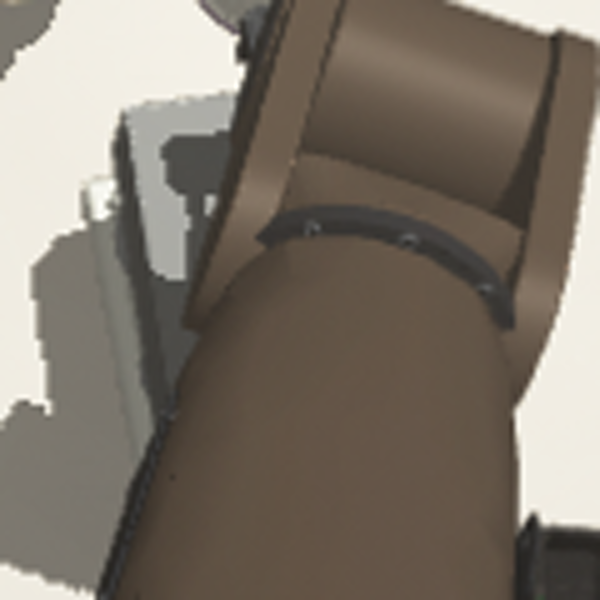

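The cover hangs square over the maker, its left edge parallel to the plate edge. Lowering it in steps.

Request:
arm_command(
  targets=[
    [1, 1, 10, 0, 0],
    [1, 1, 20, 0, 0],
    [1, 1, 30, 0, 0],
    [1, 1, 40, 0, 0],
    [1, 1, 45, 0, 0],
  ],
)

```text
t: 27.7
eef_pos: [575.5, -116.5, 163.3]
tcp_rot: [-3.14, -0.001, 1.739]
ft_force: [0.3, 0.6, -3.5]
opening: 0.19
grip_force: 30.0
```

```bash
python3 -c "
from h import *
go(576.1,-117.3,114)"
```

```text
shift [-1.   0.5 49.3] turn 0.0
```

Request:
arm_command(
  targets=[
    [-0.5, 0.5, 10, 0, 0],
    [-0.5, 0.5, 20, 0, 0],
    [-0.5, 0.5, 28, 0, 0],
    [-0.5, 0.5, 35, 0, 0],
    [-0.5, 0.5, 40, 0, 0],
  ],
)

```text
t: 28.2
eef_pos: [576.4, -117.0, 124.0]
tcp_rot: [-3.141, -0.0, 1.739]
ft_force: [0.5, -0.6, -3.5]
opening: 0.186
grip_force: 30.0
```

```bash
python3 -c "
from h import *
go(576.1,-117.3,114)"
```

```text
shift [-0.3 -0.3 10. ] turn 0.0
```

Request:
arm_command(
  targets=[
    [0, 0, 3, 0, 0],
    [0, 0, 6, 0, 0],
    [0, 0, 9, 0, 0],
    [0, 0, 9, 0, 0],
  ],
)

```text
t: 28.6
eef_pos: [576.6, -117.1, 116.7]
tcp_rot: [3.141, 0.0, 1.739]
ft_force: [-2.0, 1.0, 5.0]
opening: 0.182
grip_force: 30.0
```

Request:
arm_command(
  targets=[
    [0, 0, 1, 0, 0],
    [0, 0, 2, 0, 0],
    [0, 0, 2, 0, 0],
  ],
)

```text
t: 28.9
eef_pos: [576.7, -117.1, 116.6]
tcp_rot: [3.14, 0.001, 1.739]
ft_force: [-9.5, 2.1, 24.3]
opening: 0.186
grip_force: 30.0
```

Firm contact at 116.6, which is plausibly fully down. Releasing, then checking.

Request:
arm_command(
  targets=[
    [0, 0, 0, 0, 0.2],
    [0, 0, 0, 0, 0.6],
    [0, 0, 0, 0, 0.6],
    [0, 0, 0, 0, 0.6],
    [0, 0, 0, 0, 0.6],
  ],
)

```text
t: 29.4
eef_pos: [576.5, -117.0, 113.5]
tcp_rot: [-3.141, -0.0, 1.739]
ft_force: [-0.2, 0.1, -0.1]
opening: 0.479
grip_force: 0.0
```

Request:
arm_command(
  targets=[
    [0, 0, -40, 0, 0.6],
    [0, 0, -80, 0, 0.6],
    [0, 0, -110, 0, 0.6],
    [50, 0, -110, 0, 0.4],
    [100, 0, -110, 0, 0.2],
  ],
)

```text
t: 29.9
eef_pos: [559.7, -18.2, 224.4]
tcp_rot: [3.14, 0.0, 1.736]
ft_force: [1.4, 0.6, 0.2]
opening: 0.485
grip_force: 0.0
```

Request:
arm_command(
  targets=[
    [50, 0, 0, 0, 0],
    [100, 0, 0, 0, 0],
    [150, 0, 0, 0, 0],
  ],
)

```text
t: 30.2
eef_pos: [534.1, 131.3, 223.8]
tcp_rot: [3.141, -0.0, 1.738]
ft_force: [0.6, -0.6, -0.4]
opening: 0.236
grip_force: 0.0
```

```bash
python3 - <<'E'
from h import *
import pickle
for n,b,o in(("top",(372,189,416,233),"top0.pkl"),("scene",(368,206,405,243),"scene0.pkl")):
    c=cam(n)
    for d in(pickle.load(open(o,"rb")),c):
        g=cv2.cvtColor(d["frame"],cv2.COLOR_RGB2GRAY)[b[1]:b[3],b[0]:b[2]]
        k,l,st,ce=cv2.connectedComponentsWithStats((g>165).astype(np.uint8));i=1+np.argmax(st[1:,4])
        print(n,ce[i]+[b[0],b[1]],st[i,4])
    if n=="scene": save(c,"s4.png",(330,190,430,310),5)
    else: go(434.9,-141.3,150)
E
```

```text
top [395.81746032 211.29365079] 126
top [395.97887324 210.97183099] 142
shift [-257.9 -143.5   73.3] turn 0.2
scene [386.6875    221.0703125] 128
scene [386.86466165 220.95488722] 133
```

View pics/s4.png

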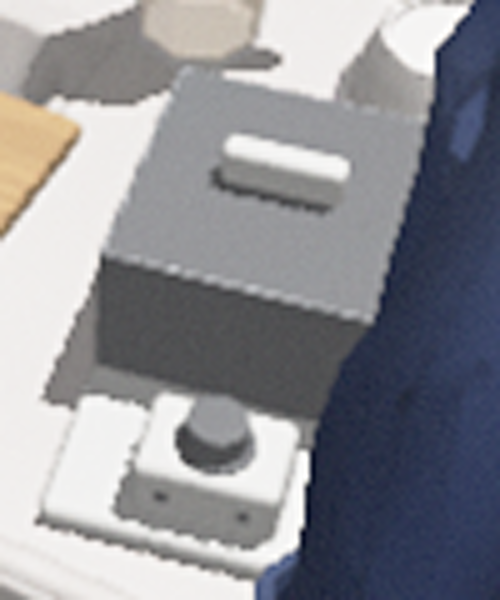

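The handle is back within 0.3 px of its starting pixels in both views, so the cover is fully down. Now the plunger.

Request:
arm_command(
  targets=[
    [-43, -24, 0, 0, 0],
    [-86, -48, 0, 0, 0],
    [-129, -72, 0, 0, 0],
    [-172, -96, 0, 0, 0],
    [-214, -120, 0, 0, 0],
  ],
)

```text
t: 30.8
eef_pos: [451.2, -103.7, 223.8]
tcp_rot: [3.141, 0.0, 1.739]
ft_force: [1.7, -0.8, -0.0]
opening: 0.004
grip_force: 0.0
```

Request:
arm_command(
  targets=[
    [-44, -23, 0, 0, 0],
    [-44, -23, 30, 0, 0],
    [-44, -23, 60, 0, 0],
    [-44, -23, 80, 0, 0],
    [-44, -23, 110, 0, 0],
  ],
)

```text
t: 31.3
eef_pos: [437.0, -149.8, 113.4]
tcp_rot: [3.14, 0.001, 1.738]
ft_force: [0.6, -0.4, 0.7]
opening: 0.003
grip_force: 0.0
```

```bash
python3 -c "
from h import *
go(434.9,-141.3,73);go(434.9,-141.3,57)"
```

```text
shift [ 8.7 -0.7 40.4] turn -0.0
shift [ 8.7 -0.7 56.4] turn -0.0
```

Request:
arm_command(
  targets=[
    [7.5, 0, 8, 0, 0],
    [7.5, 0, 20, 0, 0],
    [7.5, 0, 32, 0, 0],
    [7.5, 0, 36, 0, 0],
    [7.5, 0, 36, 0, 0],
  ],
)

```text
t: 31.8
eef_pos: [435.5, -141.3, 77.9]
tcp_rot: [-3.141, -0.0, 1.739]
ft_force: [-0.2, 0.3, 0.8]
opening: 0.003
grip_force: 0.0
```

```bash
python3 -c "
from h import *
go(434.9,-141.3,58)"
```

```text
shift [ 0.1 -0.6 19.9] turn 0.0
```

Request:
arm_command(
  targets=[
    [0, 0, 5, 0, 0],
    [0, 0, 9, 0, 0],
    [0, 0, 13, 0, 0],
    [0, 0, 17, 0, 0],
    [0, 0, 17, 0, 0],
  ],
)

```text
t: 32.3
eef_pos: [436.0, -141.6, 60.6]
tcp_rot: [3.141, 0.0, 1.739]
ft_force: [2.5, 0.9, 5.1]
opening: 0.008
grip_force: 2.4
```

Request:
arm_command(
  targets=[
    [0, 0, 1, 0, 0],
    [0, 0, 2, 0, 0],
    [0, 0, 2, 0, 0],
  ],
)

```text
t: 32.6
eef_pos: [436.0, -141.5, 59.2]
tcp_rot: [3.141, 0.001, 1.739]
ft_force: [2.4, 0.2, 8.8]
opening: 0.004
grip_force: 4.5
```

Request:
arm_command(
  targets=[
    [0, 0, 1, 0, 0],
    [0, 0, 1, 0, 0],
    [0, 0, 1, 0, 0],
  ],
)

```text
t: 32.9
eef_pos: [436.0, -141.6, 59.0]
tcp_rot: [3.14, 0.001, 1.739]
ft_force: [-1.3, 1.8, 24.0]
opening: 0.002
grip_force: 12.1
```

Request:
arm_command(
  targets=[
    [0, 0, -10, 0, 0],
    [0, 0, -30, 0, 0],
    [0, 0, -70, 0, 0],
    [0, 0, -110, 0, 0],
    [0, 0, -150, 0, 0],
  ],
)

```text
t: 33.4
eef_pos: [434.7, -141.1, 209.0]
tcp_rot: [-3.14, -0.001, 1.739]
ft_force: [0.9, -0.7, -0.7]
opening: 0.003
grip_force: 0.0
```

Request:
arm_command(
  targets=[
    [45, 10, 0, 0, 0],
    [90, 20, 0, 0, 0],
    [140, 30, 0, 0, 0],
    [190, 40, 0, 0, 0],
    [190, 40, 0, 0, 0],
  ],
)

```text
t: 33.9
eef_pos: [442.2, 57.0, 207.6]
tcp_rot: [-3.14, -0.001, 1.744]
ft_force: [-0.6, -0.7, 0.3]
opening: 0.006
grip_force: 0.0
```

```bash
python3 -c "
from h import *
c=cam('top');save(c,'t8.png',s=1.25)"
```

```text
(no output)
```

View pics/t8.png

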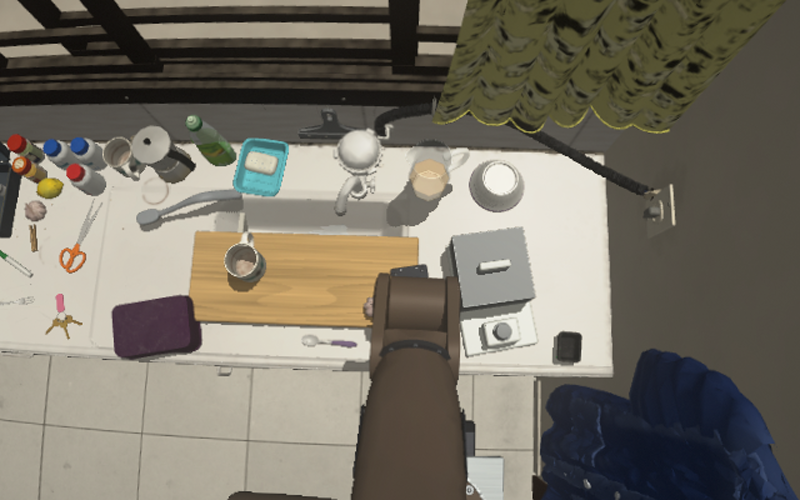

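The cover is on at (492,267), the plunger is back out at (502,331), and the mug and teaspoon haven't moved. The garlic is mostly behind the arm, and its visible edge is in place. Handing in.

```bash
python3 -c "
from h import *
print(env.job_done())"
```

```text
the job is handed in; nothing more can be done
None
```

The job is handed in: all three pots that were on the board are in the maker's seats, the cover is back fully down, and the plunger was pushed fully in and sprang back (verdict not shown).

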